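# Clamp the tube in the welding fixture

### The job

Push the yellow clamp strap round with the outside of a finger until it is against its stop, square across the steel tube, and only then push the red cam lever all the way down so that the pad clamps the tube. Do it all by pushing, without picking anything up or shifting the tube from its place, leave the other things on the bench where they are, and finish with the hand clear.

Things in the scene. Friction and masses are not known exactly. Their poses are not given: they have to be found in the camera images.
- fixture: Dark steel welding fixture plate fixed to the table, 270 x 300 x 16 mm. Origin: centre of its underside; its z is up. In its frame the tube lies along x at y = +65 mm, backed on its +y side by two aluminium locator blocks (30 x 30 mm, tops 46 mm up) at x = -65 and +65 mm and by an end stop at x = +124 mm (top 36 mm up). The clamp post stands at x = +30, y = -50 mm.
- tube: Loose square steel tube, 200 x 40 x 40 mm, about 0.65 kg, lying on the plate, the work to be clamped. Origin: centre of its underside, x along its length; its top is 40 mm above that, 56 mm above the table. It must stay where it is.
- strap_pivot (a point): Point on the vertical swivel axis of the clamp strap, at the strap's mid-height, 79 mm above the table; fixed to the plate.
- strap_nose (a point): Centre of the free end face of the clamp strap, 145 mm from strap_pivot at the same height. The strap is a yellow steel bar 26 mm wide and 22 mm high that runs level from the pivot (round boss, radius 23 mm) to here, underside 68 mm and top 90 mm above the table, so it passes 12 mm over the tube. Its x axis points from the pivot to the nose.
- strap (a joint): Swivel angle of the strap about the vertical post, rad. 0: against its built-in stop, square across the tube with the nose pointing along the plate's +y. Growing: turned counterclockwise seen from above, to 1.7; it starts parked at 0.9 to 1.5, pointing roughly along the plate's -x. Stays where it is left; stiff: 0.25 N m, about 2.5 N sideways near the nose. It cannot be lifted off.
- pad_face (a point): Centre of the lower face of the clamp pad, a black-footed plunger of radius 11 mm under the strap, 115 mm from the swivel axis. With the lever up it is 7 mm or more above the tube's top; the cam lever drives it down up to 8 mm, to press on the tube.
- pad: The same clamp pad as a body; its origin is the point pad_face.
- lever_pivot (a point): Centre of the cam lever's level hinge, on the strap's swivel axis, 112 mm above the table, in a steel fork 36 mm wide (across the strap) whose tops are 122 mm up. The lever turns with the strap.
- lever_end (a point): End of the cam lever, 130 mm from lever_pivot on the lever's centre line. The lever is a straight bar: 18 mm wide and 10 mm thick for the first 65 mm, then a red grip 26 mm wide and 14 mm thick to the end.
- lever (a joint): Cam lever angle, rad. 0: it stands 80 degrees above level, leaning away from the nose (to the strap's tail side); growing as it is pushed outward and down on the tail side, in the vertical plane through the strap; 1.4: fully down, level, at its stop, pointing directly away from the nose. Starts at 0 to 0.3 and stays where it is left; needs about 0.4 N m, some 4 N at the grip, rising to about 7 N over the last 0.2 rad as the pad bites.
- pin: Loose brass locating pin, 20 mm across, 40 mm high, standing on the plate; origin at the centre of its foot. Leave alone.
- collar: Loose steel shaft collar, 34 mm across, 12 mm high, lying on the plate; origin at the centre of its underside. Leave alone.
- hammer: Loose hammer lying on the table; leave alone.
- brush: Loose hand brush lying on the table; leave alone.
- can: Loose spray can, 66 mm across, 150 mm high; origin at the centre of its underside. Leave alone.
- jar: Loose jar with a black cap, 70 mm across, 90 mm high; origin at the centre of its underside. Leave alone.
- square: Loose red magnetic welding square (triangle of bars), about 100 x 95 x 16 mm, lying on the table; leave alone.

How it is judged:
By the outcome, as a careful person would: the job done as asked, in the order asked, and still so for the second after the job is handed in, with the robot touching nothing.
It also fails if it takes over 51 s, if anything falls off the work surface, if the arm or the gripper's body presses on something with over 40 N, if the wrist force passes 120 N, or if a joint passes its speed limit or range.

### The arm

A 6-joint arm with a two-finger parallel gripper is mounted at the origin on the work surface. World frame = base frame: x ahead of the robot, y to its left, z up, the work surface at z = 0. Lengths are in m, angles in rad, forces in N, time in s.
With the tool pointing down it reaches from about 0.3 to 0.875 m from the base axis. Payload 6.4 kg.
Tool frame: the origin (TCP) lies at the very end of the fingers, on their centre line; the grasp point (between the pads) lies 19 mm behind it; z points along the fingers, x is the direction in which the jaws open and shut, and the axes are right-handed (so a half turn about z gives the same grasp; the last joint's range is limited). The gripper opens to 88 mm and grips with 3 to 60 N. Pads are 18 mm wide; open, the fingers measure 123 mm over their backs; the gripper's body (75 mm by 187 mm) begins 45 mm behind the grasp point.
Start: joints at [0.942, 0.181, 1.607, -0, 1.354, -0.206], TCP at [0.236, 0.524, 0.239] pointing down, gripper open.
Joint ranges: [-2.99, 2.99], [-0.89, 2.07], [0.3, 2.58], [-1.14, 4.28], [0, 2.63], [-3.12, 3.12]. Speed limits (rad/s): [2.57, 2.57, 3.01, 3.14, 3.14, 3.14].

### API

Orientations are given as a unit quaternion [x, y, z, w].
In Python, from station import ctrl, readout, read_camera, job_done gives the robot as it stands. Calls block until the motion is done:
- ctrl.reach(position, orientation): joint-space move of the TCP to a pose.
- ctrl.move_straight(position, rot=None, vel=0.15): straight line of the TCP; rot=None keeps the orientation; vel is the mean speed in m/s.
- ctrl.movej(angles): joint-space move.
- ctrl.gripper_to(opening, newtons=None): opening from 0.0 (shut) to 1.0 (fully open); newtons is the grip in N (None keeps the last); returns when the fingers have stopped.
- ctrl.sleep(seconds).
- ctrl.ik(position, orientation): joint angles nearest the present ones, or None.
- readout.get_state(): the state.
- read_camera(name): name is "side" or "top" or "wrist"; returns a dict with "image" (420x560x3 uint8, red, green, blue), "fovy" (degrees; the focal length in pixels is half the picture's height over the tangent of half this angle, whatever the lens; pixels are square), "cx", "cy" (the principal point, pixels), "R" (3x3) and "t" (3): a world point X has camera coordinates R X + t. Camera axes: x right, y down, z forward; pixel columns grow to the right and rows downward; lengths in m; the calibration is good to about 2 mm. A picture is of the moment at which its call begins. There is no depth.
A pose or a line that the arm cannot do raises ctrl.MotionError and nothing moves.
- job_done(): hands the job in, once; it reports no verdict.
The state is a dict: "time": time; "joint_positions": joint angles; "joint_vel": joint speeds; "effort": joint torques, N m; "tool_pos": TCP position; "orientation": TCP orientation; "ft_force": force on the tool from outside, world axes, zero at the start; "torque": the same for the moment, N m; "grip_width": opening from 0.0 (shut) to 1.0 (fully open).
Only numpy, scipy, OpenCV 4.12 (cv2) and the standard library are available. Lean on these libraries where they do the work, as an engineer would, in place of code of your own. Each camera call takes 0.05 s, during which the arm holds its last target. There are 200 camera calls.

## Working session

There is one attempt and no reset: what is moved stays moved. The work goes in short steps, each a Python script; the robot and the scene stay as the last script left them, time stands still between calls to the robot, and variables do not carry over. Pictures are saved under pics/ and viewed, about 8 in all and at most 12, crops included, and the job is handed in when it is done.

```bash
mkdir -p pics; ls; python3 - <<'E'
from station import *
import cv2,numpy as np
for n in("top","side"):
    c=read_camera(n);print(n,c["fovy"],c["cx"],c["cy"],np.round(c["R"],4).tolist(),np.round(c["t"],4).tolist())
    cv2.imwrite(f"pics/{n}0.png",cv2.resize(c["image"][:,:,::-1],(800,600),interpolation=cv2.INTER_CUBIC))
print(readout.get_state())
E
```

```text
pics
top 56.09154321770644 288.3600525666924 201.09775641385477 [[0.0002, -1.0, -0.0023], [-0.9881, 0.0002, -0.1538], [0.1538, 0.0023, -0.9881]] [0.0045, 0.5248, 1.403]
side 50.44211232698564 271.66620536484237 211.09087313761015 [[0.7846, -0.6198, -0.0161], [-0.4882, -0.6016, -0.6322], [0.3822, 0.5039, -0.7746]] [-0.3784, 0.3623, 1.3285]
{'time': 0.1, 'joint_positions': array([ 9.41702351e-01,  1.81459603e-01,  1.60787895e+00,  8.88294658e-06,
        1.35379515e+00, -2.06311523e-01]), 'joint_vel': array([ 1.59215980e-03, -2.02851181e-03, -1.62411402e-03,  7.37094063e-04,
       -8.13962081e-05, -6.52938520e-04]), 'effort': array([-5.42909893e-04, -4.34813440e+01, -3.42695546e+01,  7.03061605e-02,
        3.39868432e-02, -4.10090342e-05]), 'tool_pos': array([0.23562855, 0.52399089, 0.23791829]), 'orientation': array([ 8.39732223e-01,  5.43000185e-01, -7.20581770e-04,  2.72931162e-04]), 'ft_force': array([-0.11865302,  0.15863497,  0.11815905]), 'torque': array([ 0.02980236, -0.05517082,  0.01517913]), 'grip_width': 1.0022027178456445}
```

View pics/top0.png

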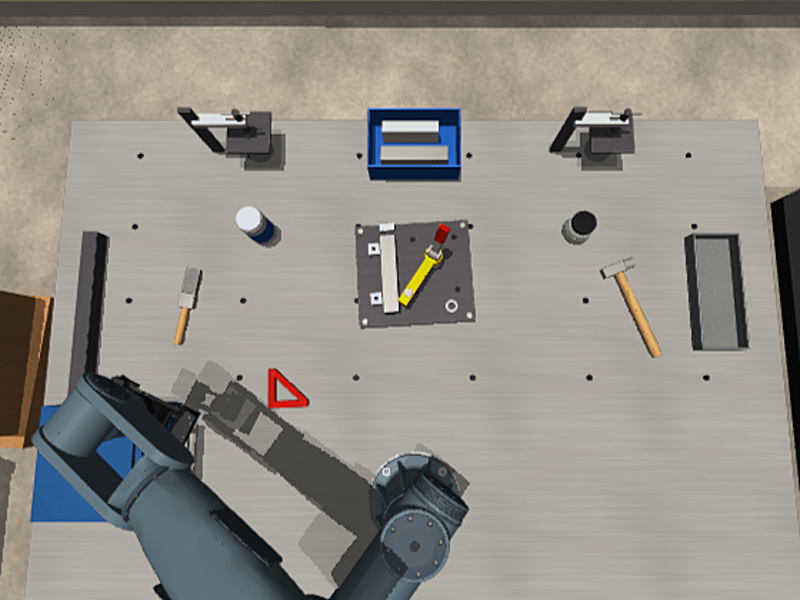

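View pics/side0.png

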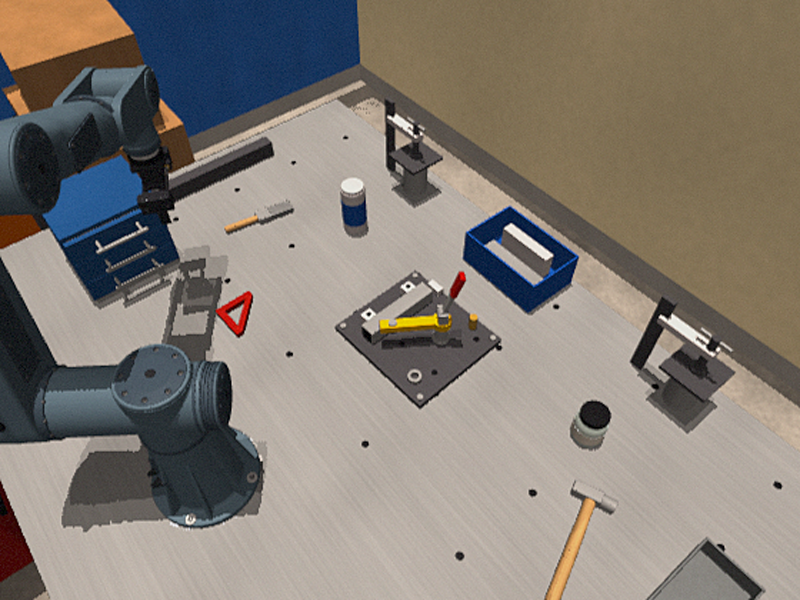

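The plate is seen with its x along world x (image up) and the tube on world +y. The nose is near (404,303) and the boss near (435,257) in the top view. Next I'll take enlarged crops to measure from.

```bash
cat > h.py <<'E'
import numpy as np, cv2
from station import *
def ray(c,u,v,z):
    f=210/np.tan(np.radians(c["fovy"])/2); R=np.array(c["R"]);t=np.array(c["t"])
    d=R.T@np.array([(u-c["cx"])/f,(v-c["cy"])/f,1]); o=-R.T@t
    return o+d*(z-o[2])/d[2]
def proj(c,X):
    f=210/np.tan(np.radians(c["fovy"])/2); p=np.array(c["R"])@X+c["t"]
    return np.array([c["cx"]+f*p[0]/p[2],c["cy"]+f*p[1]/p[2]])
def crop(c,u0,v0,w,h,k,name):
    cv2.imwrite(name,cv2.resize(np.ascontiguousarray(c["image"][v0:v0+h,u0:u0+w,::-1]),None,fx=k,fy=k,interpolation=cv2.INTER_CUBIC))
E
python3 - <<'E'
from h import *
c=read_camera("top");crop(c,242,145,100,90,6,"pics/topc.png")
E
```

```text
(no output)
```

View pics/topc.png

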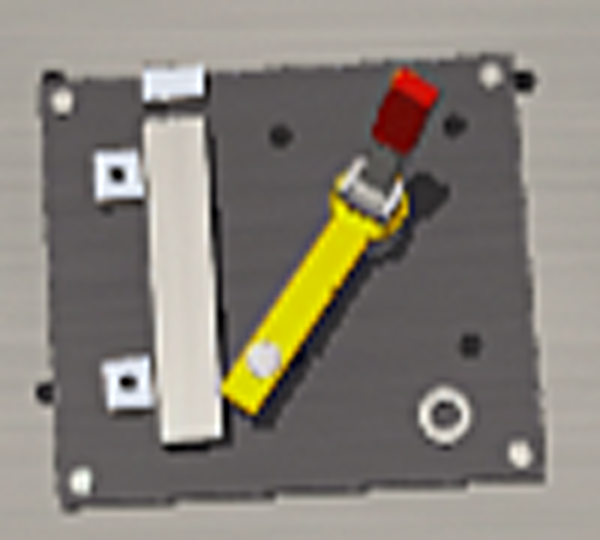

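The crop shows plate corners at (42,77), (512,57), (545,480) and (65,510). The strap nose is at about (238,405), the boss at about (368,203), the lever end at about (420,81), and the collar at (443,413). The pin isn't visible from the top, so I'll locate it in the side view.

```bash
cat >> h.py <<'E'
def fit(c):
    P=np.array([ray(c,242+x/6-.4,145+y/6-.4,.016)[:2] for x,y in [(42,77),(512,57),(545,480),(65,510)]])
    # plate coords of TL,TR,BR,BL
    Q=np.array([[.135,.15],[.135,-.15],[-.135,-.15],[-.135,.15]])
    a=P-P.mean(0); th=np.arctan2((Q[:,0]*a[:,1]-Q[:,1]*a[:,0]).sum(),(Q*a).sum())
    return P,P.mean(0),th
E
python3 - <<'E'
from h import *
np.set_printoptions(precision=4,suppress=True)
c=read_camera("top");P,o,th=fit(c)
print(P,[np.linalg.norm(P[i]-P[i-1]) for i in range(4)],o,th)
R=np.array([[np.cos(th),-np.sin(th)],[np.sin(th),np.cos(th)]])
T=lambda x,y:o+R@[x,y]
print("pivot pred",T(.03,-.05))
m=lambda x,y,z:ray(c,242+x/6-.4,145+y/6-.4,z)
pv=m(368,203,.09);ns=m(238,405,.09);print("boss",pv,"nose",ns,np.linalg.norm(pv-ns))
d=ns[:2]-T(.03,-.05);print("len",np.linalg.norm(d),"ang from +y", np.arctan2(d[1],d[0])-th-np.pi/2)
print("tube top corners",[R.T@(m(x,y,.056)[:2]-o) for x,y in [(145,117),(205,115),(222,437),(163,442)]])
print("lever end",m(420,81,.235),"collar",m(443,413,.028))
s=read_camera("side")
print("pin top",ray(s,473*.7,317*.7,.056), R.T@(ray(s,473*.7,317*.7,.056)[:2]-o))
print("lever end side",ray(s,461*.7,273*.7,.235))
pn=ray(s,473*.7,317*.7,.056);print((proj(c,pn)-[242,145])*6)
crop(s,225,180,140,110,5.5,"pics/sidec.png")
E
```

```text
[[ 0.6963  0.1553]
 [ 0.7091 -0.1418]
 [ 0.4409 -0.1581]
 [ 0.4224  0.1369]] [np.float64(0.27447035241844625), np.float64(0.29742538243402106), np.float64(0.2687775589392242), np.float64(0.2955996141461386)] [ 0.5672 -0.0019] 0.05789775685104353
pivot pred [ 0.6    -0.0501]
boss [ 0.599  -0.0476  0.09  ] nose [0.478  0.0293 0.09  ] 0.1433905907136996
len 0.14562680715314483 ang from +y 0.935936774147593
tube top corners [array([0.098 , 0.0839]), array([0.0971, 0.0472]), array([-0.1017,  0.0475]), array([-0.1026,  0.083 ])]
lever end [ 0.6346 -0.0707  0.235 ] collar [ 0.4809 -0.095   0.028 ]
pin top [ 0.6833 -0.0719  0.056 ] [ 0.1119 -0.0765]
lever end side [ 0.6375 -0.0607  0.235 ]
[402.465   77.8359]
```

View pics/sidec.png

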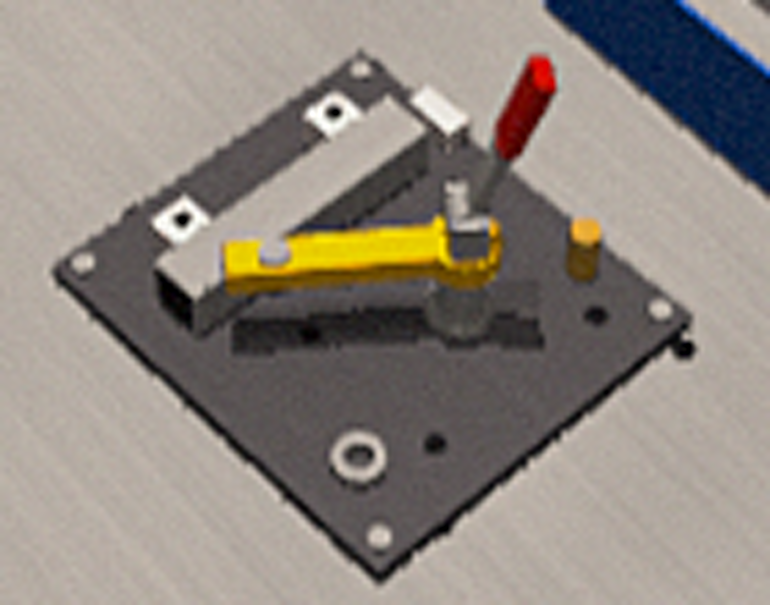

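Pin at about (0.683,-0.072) and 56 mm high, well below the working heights. The measured lengths agree: pivot to nose is 0.1456 m and the tube is where it should be. The strap is at about 0.94 rad. Next I push the strap.

```bash
cat >> h.py <<'E'
from scipy.spatial.transform import Rotation as Ro
TH=.058; PV=np.array([.600,-.0495])
def q_down(x2,sgn):
    x=sgn*np.array([*x2,0]);x/=np.linalg.norm(x);z=np.array([0,0,-1.])
    return Ro.from_matrix(np.c_[x,np.cross(z,x),z]).as_quat()
def strap_pose(a,off,r,z,sgn):
    b=TH+np.pi/2+a; u=np.array([np.cos(b),np.sin(b)]); t=np.array([-u[1],u[0]])
    return np.array([*(PV+r*u+off*t),z]), q_down(t,sgn), t
def st(*l):
    s=readout.get_state();print(*l,"t%.1f"%s["time"],np.round(s["tool_pos"],4),"F",np.round(s["ft_force"],1));return s
E
python3 - <<'E'
from h import *
j=readout.get_state()["joint_positions"]
best=None
for sg in(1,-1):
    p,q,t=strap_pose(.936,.06,.125,.2,sg); k=ctrl.ik(p,q)
    p2,q2,_=strap_pose(0,.03,.125,.072,sg); k2=ctrl.ik(p2,q2)
    print(sg,k,k2)
    if k is not None and k2 is not None:
        m=max(abs(k[5]),abs(k2[5]))
        if best is None or m<best[0]: best=(m,sg)
sg=best[1];print("sign",sg)
ctrl.gripper_to(0.0,20)
p,q,t=strap_pose(.936,.06,.125,.2,sg); ctrl.reach(p,q); st("above")
p[2]=.072; ctrl.move_straight(p,vel=.15); st("down")
for a in np.linspace(.936,0.08,6):
    p,q,t=strap_pose(a,.032,.125,.072,sg); ctrl.move_straight(p,q,vel=.08); s=st("a%.2f"%a); 
    if np.linalg.norm(s["ft_force"])>25: print("high");break
c=read_camera("top");crop(c,242,145,100,90,6,"pics/t2.png")
E
```

```text
1 [-3.25197201e-01 -3.36736118e-02  1.91770699e+00 -4.44089210e-16
  1.25755927e+00  1.82239545e+00] [-7.91139840e-02  3.69931038e-01  1.74244112e+00 -4.44089210e-16
  1.02922049e+00  3.00447867e+00]
-1 [-3.25197201e-01 -3.36736118e-02  1.91770699e+00 -4.44089210e-16
  1.25755927e+00 -1.31919720e+00] [-7.91139840e-02  3.69931038e-01  1.74244112e+00 -4.44089210e-16
  1.02922049e+00 -1.37113984e-01]
sign -1
above t3.7 [ 0.4626 -0.031   0.2001] F [-0.1 -0.2 -0.9]
down t4.7 [ 0.4632 -0.0317  0.0727] F [ 0.5  1.3 -0.4]
a0.94 t5.2 [ 0.4779 -0.0078  0.0722] F [-0.2 -0.3  0.4]
a0.76 t5.6 [0.4864 0.0119 0.0719] F [-0.   0.  -0.1]
a0.59 t6.1 [0.4986 0.0302 0.0719] F [-0.1  0.3 -0.2]
a0.42 t6.5 [0.5137 0.0462 0.072 ] F [-0.2  0.   0.7]
a0.25 t6.9 [0.5313 0.0595 0.0719] F [-0.4 -0.   0.5]
a0.08 t7.3 [0.5508 0.0696 0.072 ] F [-0.1 -0.4  0.1]
```

View pics/t2.png

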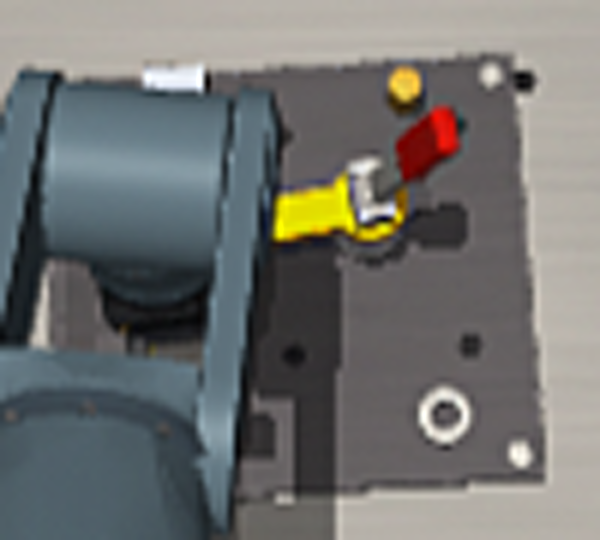

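The strap has swung to nearly square, with its yellow end at about (275,215)–(350,205), and the pin at (405,87) is undisturbed. Now I close onto the stop in small steps, watching the force.

```bash
python3 - <<'E'
from h import *
for off in np.arange(0,30)*.002:
    p,q,t=strap_pose(0,.042-off,.125,.072,-1); ctrl.move_straight(p,q,vel=.03)
    s=st("off%.3f"%(.042-off)); 
    if s["ft_force"][:2]@t>14: break
    if .042-off<.012: break
p,q,t=strap_pose(0,.042-off+.05,.125,.072,-1); ctrl.move_straight(p,vel=.15)
p[2]=.26; ctrl.move_straight(p,vel=.2)
p[:2]=PV-np.array([.25,-.15]);
ctrl.move_straight(p,vel=.3)
st()
c=read_camera("top");crop(c,242,145,100,90,6,"pics/t3.png")
E
```

```text
off0.042 t7.6 [0.5505 0.0726 0.0721] F [-0.2 -0.  -0.5]
off0.040 t7.9 [0.5525 0.0729 0.0718] F [-2.2  0.8  0.9]
off0.038 t8.1 [0.5548 0.0731 0.0719] F [-1.7  0.1 -0.4]
off0.036 t8.4 [0.557  0.0732 0.0719] F [-1.5 -0.1  0.2]
off0.034 t8.6 [0.559  0.0733 0.072 ] F [-2.2  0.9 -0.5]
off0.032 t8.9 [0.5611 0.0734 0.0721] F [-0.9  1.2  0.1]
off0.030 t9.1 [0.5631 0.0735 0.0721] F [-1.2  1.4 -0. ]
off0.028 t9.4 [0.5651 0.0737 0.0721] F [-0.7  0.6 -0.6]
off0.026 t9.6 [0.567  0.0738 0.0721] F [-0.2  0.4 -0.6]
off0.024 t9.9 [0.5682 0.0739 0.0719] F [-4.4  0.6  2.8]
off0.022 t10.1 [0.5683 0.074  0.0718] F [-14.1  -0.3  10. ]
t12.4 [0.3508 0.1004 0.26  ] F [-0.5  0.1  0.4]
```

View pics/t3.png

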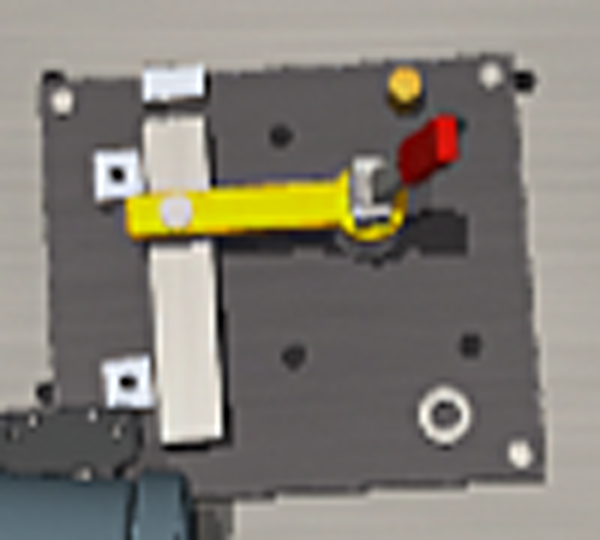

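The strap is across the tube with its nose at about (132,219), and the force rose against an immovable stop. The tube, collar (443,413) and pin (405,87) are unchanged. I'll check the strap angle and lever model by projection.

```bash
python3 - <<'E'
from h import *
c=read_camera("top")
m=lambda x,y,z:ray(c,242+x/6-.4,145+y/6-.4,z)
n=m(132,219,.09)[:2]; d=n-PV; print(n,np.linalg.norm(d),np.arctan2(d[1],d[0])-TH-np.pi/2)
pr=lambda X:(proj(c,X)-[242-.4,145-.4])*6
b=TH+np.pi/2;u=np.array([np.cos(b),np.sin(b)])
print("nose edge pred", [pr(np.array([*(PV+.145*u+s*np.array([-u[1],u[0]])),.09])) for s in(-.013,.013)])
for deg in(80,75,70,65,60):
    a=np.radians(deg);print(deg,[pr(np.array([*(PV-r*np.cos(a)*u),.112+r*np.sin(a)])).round() for r in(.065,.13)])
E
```

```text
[0.58930253 0.09264678] 0.14254874252502903 0.017114943990519826
nose edge pred [array([126.60132062, 193.84387254]), array([128.69561539, 236.65616466])]
80 [array([397., 168.]), array([424., 139.])]
75 [array([407., 168.]), array([444., 139.])]
70 [array([416., 168.]), array([464., 140.])]
65 [array([425., 168.]), array([483., 140.])]
60 [array([434., 169.]), array([501., 142.])]
```

Projections agree to about 2 mm (strap at 0 within measurement error), and the lever is at about 75°. Next is the lever, pushed by a fingertip corner along its arc.

```bash
cat >> h.py <<'E'
_b=TH+np.pi/2; U=np.array([np.cos(_b),np.sin(_b)]); QL=q_down(np.array([-U[1],U[0]]),-1)
def lev(a,r,gap=.007):
    w=r*np.cos(a)-gap*np.sin(a)-.009; z=.112+r*np.sin(a)+gap*np.cos(a)
    return np.array([*(PV-w*U),z])
E
python3 - <<'E'
from h import *
p=lev(np.radians(80),.11,.035); h=p.copy();h[2]=.28
ctrl.move_straight(h,QL,vel=.25); ctrl.move_straight(p,vel=.15); st("start")
for d in list(range(80,9,-10))+[5,2]:
    ctrl.move_straight(lev(np.radians(d),.11),vel=.08); s=st(d)
    if np.linalg.norm(s["ft_force"])>30: print("high");break
for k in range(12):
    t=lev(np.radians(2),.11); t[2]-=.0015*(k+1); ctrl.move_straight(t,vel=.02); s=st("press")
    if s["ft_force"][2]>22: break
c=read_camera("side");crop(c,225,180,140,110,5.5,"pics/s2.png")
E
```

```text
start t14.3 [ 0.5985 -0.0249  0.2269] F [ 0.1 -0.2  0.2]
80 t14.8 [ 0.6002 -0.0534  0.2216] F [ 0.3 -0.3 -0.1]
70 t15.2 [ 0.6012 -0.0721  0.2175] F [ 0.3  0.5 -0.2]
60 t15.6 [ 0.6022 -0.0902  0.2104] F [ 0.8  0.2 -0.9]
50 t16.0 [ 0.6032 -0.1066  0.2003] F [-0.2 -0.1 -0.5]
40 t16.4 [ 0.6039 -0.1208  0.1875] F [ 1.   0.6 -0.5]
30 t16.8 [ 0.6045 -0.1326  0.1723] F [-0.1 -0.1  0.5]
20 t17.2 [ 0.6049 -0.1416  0.1553] F [-0.4  0.8  0.2]
10 t17.6 [ 0.6051 -0.1475  0.137 ] F [-1.   0.3  0.7]
5 t17.8 [ 0.6055 -0.1493  0.1279] F [-0.5  0.7  0.4]
2 t18.1 [ 0.6056 -0.15    0.1224] F [-0.3  0.5  0.1]
press t18.3 [ 0.6056 -0.15    0.1213] F [-0.2 -1.1  1.8]
press t18.6 [ 0.6057 -0.1501  0.1199] F [-2.3 -0.7  3.7]
press t18.8 [ 0.6059 -0.1502  0.1189] F [-3.  -0.3  6.5]
press t19.1 [ 0.606  -0.1503  0.1187] F [-6.7  0.5 14.5]
press t19.3 [ 0.6062 -0.1503  0.1185] F [-10.7   1.9  21.7]
press t19.6 [ 0.6063 -0.1503  0.1183] F [-14.3   3.   30.4]
```

View pics/s2.png

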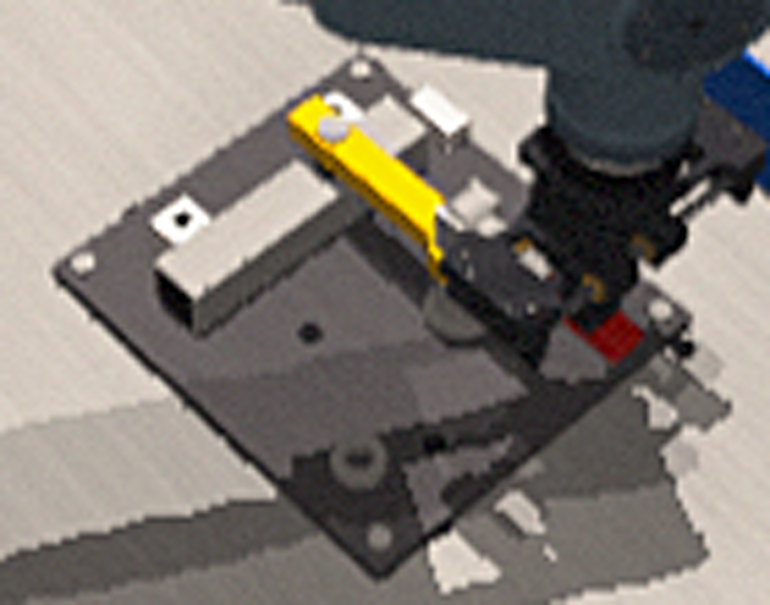

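The lever is level: tip at 0.1185 m, where a level grip's top would be at 0.119 m. It is hard on its stop at 30 N. I'll retreat upward and check.

```bash
python3 - <<'E'
from h import *
p=readout.get_state()["tool_pos"].copy(); p[2]=.28; ctrl.move_straight(p,vel=.15)
ctrl.reach([.3,.35,.3],QL); st("clear")
c=read_camera("top");a=cv2.resize(np.ascontiguousarray(c["image"][145:235,242:342,::-1]),(600,540),interpolation=cv2.INTER_CUBIC)
cv2.imwrite("pics/t4.png",a)
c=read_camera("side");crop(c,225,180,140,110,5.5,"pics/s4.png")
E
```

```text
clear t23.0 [0.3007 0.3497 0.3   ] F [-0.4 -0.6  0.1]
```

View pics/t4.png

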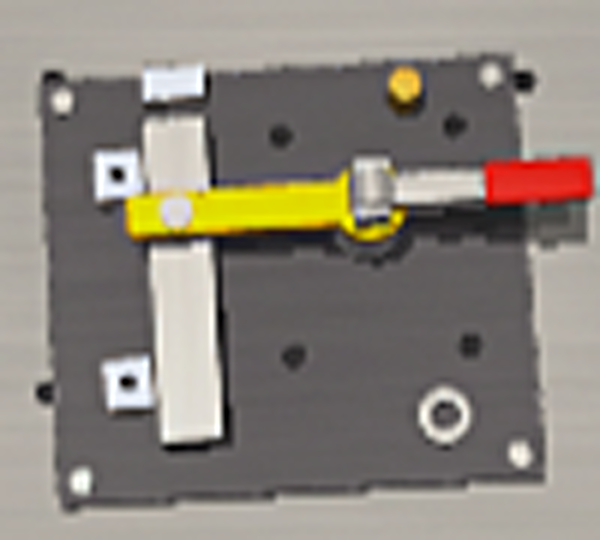

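View pics/s4.png

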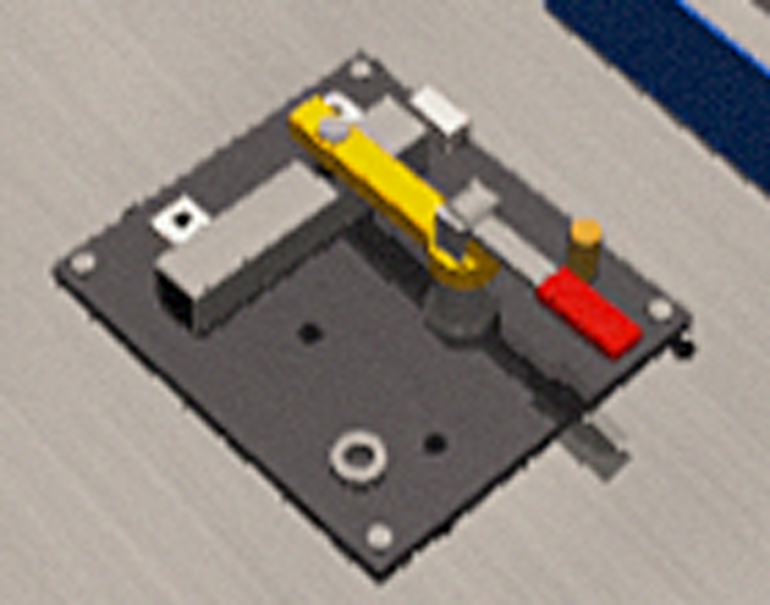

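The strap nose is still at (132,219), pixel for pixel as before the lever push. The lever is level, pointing straight away from the nose with its end at (590,178). The tube, pin (405,87) and collar (443,413) are unmoved.

```bash
python3 -c "
from station import *
job_done()"
```

```text
the job is handed in; nothing more can be done
```

The strap is against its stop, square across the tube, and the cam lever is fully down. The job was handed in at about 23 s of robot time, with the hand clear and no contact force.

- **Strap:** I pushed it round from about 0.94 rad with the outside of the closed fingers. It stopped moving and the force rose to about 14 N. The camera puts it about 0.02 rad from square, which is within the roughly 2 mm measuring error.
- **Lever:** I pushed it down from about 75° until the fingertip stopped at z = 0.118 m. A level lever's top would be at 0.119 m, so it is on its stop. The final press was about 30 N down, with an unintended 14 N sideways. The strap's nose is in the same place in the pictures before and after that press.
- **Other things:** The tube, pin and collar look unmoved in the final pictures. I kept the arm away from the hammer, brush, can, jar and square, but did not check them in a final picture.
- **One mismatch:** The fingers met the strap's stop about 6 mm later than I had assumed from their thickness. I went by force there, so it did not affect the result.

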